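# Lay the coffee tray

## Robot

A 6-joint arm with a two-finger parallel gripper is mounted at the origin on the work surface. World frame = base frame: x ahead of the robot, y to its left, z up, the work surface at z = 0. Lengths are in m, angles in rad, forces in N, time in s.
With the tool pointing down it reaches from about 0.35 to 0.925 m from the base axis. Payload 6.4 kg.
Tool frame: the origin (TCP) lies at the very end of the fingers, on their centre line; the grasp point (between the pads) lies 19 mm behind it; z points along the fingers, y is the line along which they close (so a half turn about z gives the same grasp; the last joint's range is limited). The gripper opens to 85 mm and grips with 20 to 120 N. Pads are 22 mm wide; open, the fingers measure 114 mm over their backs; the gripper's body (76 mm by 85 mm) begins 54 mm behind the grasp point. The pads swing forward as they close: fully open they stand 13 mm farther back than shut.
Start: joints at [-1.394, 0.245, 1.558, -0, 1.339, -0.174], TCP at [0.223, -0.61, 0.199] pointing down, gripper open.
Joint ranges: [-3.13, 3.13], [-1.02, 2.26], [0.13, 2.54], [-0.95, 4.09], [0.21, 2.88], [-2.74, 2.74]. Speed limits (rad/s): [2.57, 2.57, 3.14, 3.14, 3.14, 3.14].

## Interface

Orientations are given as [roll, pitch, yaw] about the fixed x, y, z axes, in that order (R = Rz(yaw) Ry(pitch) Rx(roll)).
In Python, from bench import bot gives the robot as it stands. Calls block until the motion is done:
- bot.reach(position, orientation): joint-space move of the TCP to a pose.
- bot.line_to(position, frame=None, max_speed=0.15, force_limit=None): straight line of the TCP; frame=None keeps the orientation; max_speed is the mean speed in m/s. With force_limit (N) it stops when the force on the tool has changed by that much, and returns True; else False.
- bot.movej(angles): joint-space move.
- bot.set_gripper(opening): finger opening in m; the grip force is fixed at half the most; returns when the fingers have stopped.
- bot.dwell(seconds).
- bot.solve_ik(position, orientation): joint angles nearest the present ones, or None.
- bot.observe(): the state.
- bot.snapshot(name): name is "scene" or "top" or "wrist"; returns the picture (420x560x3 uint8, red, green, blue); there is no depth.
- bot.camera_params(name): a dict with "fov_y" (degrees; the focal length in pixels is half the picture's height over the tangent of half this angle, whatever the lens; pixels are square), "cx", "cy" (the principal point, pixels), "k1" (the pictures are not rectified: a ray, as slopes to the right and down, at radius r is drawn at 1 + k1 r^2 times it, then the intrinsics apply), "camera_from_world" (4x4, takes a point from world to camera coordinates). Camera axes: x right, y down, z forward; pixel columns grow to the right and rows downward; lengths in m; the calibration is good to about 2 mm. A picture is of the moment at which its call begins: read the wrist's pose just before it. camera_params takes no time and is no camera call; for the wrist camera it gives the pose at the moment of the call.
A pose or a line that the arm cannot do raises bot.PlanningError and nothing moves.
- bot.close_job(): hands the job in; it is judged then, once.
The state is a dict: "t": time; "joint_positions": joint angles; "joint_velocities": joint speeds; "joint_torque": joint torques, N m; "tool_pos": TCP position; "orientation": TCP orientation; "force": force on the tool from outside, world axes, zero at the start; "moment": the same for the moment, N m; "opening": finger opening in m; "gripper_force": force on a finger pad.
Only numpy, scipy, OpenCV 4.12 (cv2) and the standard library are available. Lean on these libraries where they do the work, as an engineer would, in place of code of your own. Each camera call takes 0.05 s, during which the arm holds its last target. There are 200 camera calls.

## Task

Lay the coffee tray: first take the top coaster from the spring-loaded holder and lay it flat inside the tray's large ring, then stand the cup with the handle upright in the middle of that coaster. Also stand the steel milk jug inside the small ring and the sugar box with the knob inside the square frame, both upright and flat on the tray. Leave the tumbler without a handle and the box without a knob where they are, and let go of everything.

Things in the scene. Friction and masses are not known exactly. Their poses are not given: they have to be found in the camera images.
- large_ring: Low black rubber ring fixed to the floor of a fixed wooden serving tray (315 x 112 mm, floor 4 mm above the counter, edge 12 mm high, 8 mm thick): inner diameter 86 mm, outer 94, 4 mm high. It and the other two frames stand in a row along the tray, 105 mm apart, in any order. Origin: its centre at tray-floor level (4 mm above the counter); x across the tray, y along it, z up.
- small_ring: Low black rubber ring fixed to the tray's floor, for the round-footed jug: inner diameter 68 mm, outer 76, 4 mm high. Origin: its centre at the level of the tray's floor (4 mm above the counter); x across the tray, y along it, z up. The tray is turned by at most 0.2 rad.
- square_frame: Low black square rubber frame fixed to the tray's floor, for the sugar box: inside 66 x 66 mm, outside 74, 4 mm high. Origin: its centre at the level of the tray's floor (4 mm above the counter); its sides run along its x (across the tray) and y (along it).
- holder: Fixed spring-loaded coaster holder: dark round base 92 mm across, 8 mm high; four 8 mm steel posts 57 mm tall on a 77 mm circle at 45, 135, 225, 315 degrees from its x (gaps along x and y). Between them a sprung plate (80 N/m) holds three equal light grey stone coasters; when the top one is lifted the next rises 12 mm to its height. Origin: centre of its underside on the counter, z up.
- coaster: Top light grey stone coaster in the holder: disc 64 mm across, 12 mm thick, 0.1 kg, 2 mm of play inside the posts. Its underside starts 55 mm above the counter, 2 mm below the post tops, loose on an equal coaster. Grip only the upper half of its edge and lift straight up; so gripped, the fingertips also clear the 4 mm ring. Origin: centre of its underside, z up.
- cup: Small blue ceramic cup WITH a handle, open at the top: 56 mm high, 60 mm across at the rim, 58 mm at 12 mm up, foot 46 mm across, wall 3.5 mm. The handle at its +y side reaches 49 mm from the axis, 16 to 48 mm above the foot; grasp across its x. About 0.12 kg. Origin: centre of its underside, z up.
- jug: Small stainless steel milk jug, straight round body 52 mm across and 66 mm high, open at the top, wall 3 mm. A wire handle at its +y side reaches 45 mm from the axis, 13 to 59 mm above the foot; a small spout at -y reaches 35 mm near the rim; grasp across its x. About 0.14 kg. Origin: centre of its underside, z up.
- sugar_box: Sugar box: square terracotta box with a light wooden lid that does not come off and a dark round wooden KNOB on it. 48 x 48 mm (sides along its x and y), 52 mm high to the lid's top (terracotta up to 46 mm), knob 18 mm across and 14 mm high. About 0.2 kg. Origin: centre of its underside, z up.
- tumbler: Look-alike to be left alone: blue ceramic tumbler with the same body as the cup (60 mm across, 56 mm high) but NO handle. Origin: centre of its underside, z up.
- flat_box: Look-alike to be left alone: the same square terracotta box and wooden lid as the sugar box (48 x 48 mm, 52 mm high) but with a flat lid and NO knob. Origin: centre of its underside, z up.
Not all that is in view belongs to the job. Leave any green look-alike of the cup alone. Leave any black look-alike of the coaster alone.

How it is judged:
On the way, in this order (a step that is already met when the one before it is completed fails the run):
1. the coaster lies flat inside the large ring, with no cup on it yet (horizontal distance between coaster and large_ring below 0.014 m and z of coaster in the frame of large_ring between -0.003 and 0.003 m and angle between coaster's own z axis and vertical below 0.1 rad and linear speed of coaster below 0.02 m/s), for 0.1 s.
2. the cup stands upright in the middle of the coaster (horizontal distance between cup and coaster below 0.012 m and z of cup in the frame of coaster between 0.009 and 0.015 m and angle between cup's own z axis and vertical below 0.1 rad and linear speed of cup below 0.02 m/s), for 0.2 s.
At the end, for the whole second after the job is handed in: Coaster, jug and sugar box lie or stand on the tray floor (3 mm) in large ring, small ring and square frame, centres within 14 mm; cup stands on the coaster within 12 mm of its centre; tilts under 0.1 rad; tumbler and flat-lidded box within 20 mm of their starts; all at rest (all of step 1 and all of step 2 and horizontal distance between jug and small_ring below 0.014 m and z of jug in the frame of small_ring between -0.003 and 0.003 m and angle between each of jug, sugar_box's own z axis and vertical below 0.1 rad and horizontal distance between sugar_box and square_frame below 0.014 m and z of sugar_box in the frame of square_frame between -0.003 and 0.003 m and linear speed of each of jug, sugar_box, tumbler, flat_box below 0.02 m/s and distance of each of tumbler, flat_box from where it was at the start of the episode below 0.02 m); the robot touches nothing.
It fails at once if the tumbler without a handle is moved by more than 20 mm or tipped (distance of tumbler from where it was at the start of the episode above 0.02 m or angle between tumbler's own z axis and vertical above 0.3 rad).
It fails at once if the box without a knob is moved by more than 20 mm or tipped (distance of flat_box from where it was at the start of the episode above 0.02 m or angle between flat_box's own z axis and vertical above 0.3 rad).
It also fails if it takes over 115 s, if anything falls off the work surface, if the arm or the gripper's body presses on something with over 40 N, if the wrist force passes 120 N, or if a joint passes its speed limit or range.

## Working session

There is one attempt and no reset: what is moved stays moved. The work goes in short steps, each a Python script; the robot and the scene stay as the last script left them, time stands still between calls to the robot, and variables do not carry over. Pictures are saved under pics/ and viewed, at most 14 in all, crops included, and the job is handed in when it is done.

```bash
ls; mkdir -p pics; python3 - <<'E'
from bench import bot
import cv2, numpy as np
o=bot.observe(); print(o)
for n in ("scene","top","wrist"):
    p=bot.camera_params(n); im=bot.snapshot(n); cv2.imwrite(f"pics/{n}0.png",im[:,:,::-1]); print(n,p)
E
```

```text
pics
{'t': 0.0, 'joint_positions': array([-1.39409136e+00,  2.45844130e-01,  1.55902268e+00, -4.45144417e-09,
        1.33870524e+00, -1.74089695e-01]), 'joint_velocities': array([ 9.95732832e-05, -2.89389300e-04, -7.91803452e-04, -6.29054531e-05,
        1.13510346e-04, -2.37247226e-03]), 'joint_torque': array([-7.88953403e-04, -4.29511929e+01, -3.26127076e+01, -2.44901748e-04,
        5.37559827e-03,  2.86726419e-06]), 'tool_pos': array([ 0.22326859, -0.60978359,  0.19755651]), 'orientation': array([-3.13964317e+00, -3.42850226e-04,  3.50794331e-01]), 'force': array([ 0.04955262, -0.51932783, -0.24083543]), 'moment': array([0.00177467, 0.05232775, 0.01692524]), 'gripper_force': 0.0, 'opening': 0.08553015304820796}
scene {'fov_y': 48.447449193551826, 'cx': 271.7815698280552, 'cy': 210.22276058905774, 'k1': -0.0868654249016082, 'camera_from_world': array([[-0.07916662,  0.99682208, -0.00885402,  0.03454834],
       [ 0.78601842,  0.05695713, -0.61557366, -0.3255837 ],
       [-0.61311311, -0.05569231, -0.78802962,  1.39612813],
       [ 0.        ,  0.        ,  0.        ,  1.      
[... 164 characters left out ...]
, -9.99966217e-01,  7.85872390e-03,
         1.23722555e-02],
       [-9.85016735e-01,  1.01801181e-03, -1.72455776e-01,
         5.08766351e-01],
       [ 1.72441950e-01, -8.15648258e-03, -9.84985911e-01,
         1.35914646e+00],
       [ 0.00000000e+00,  0.00000000e+00,  0.00000000e+00,
         1.00000000e+00]])}
wrist {'fov_y': 68.73555980367921, 'cx': 282.2361604845805, 'cy': 210.02298740902097, 'k1': 0.0018344495343228001, 'camera_from_world': array([[ 0.34407949, -0.93893964, -0.00128837, -0.64986795],
       [-0.90536913, -0.33214041,  0.26455527, -0.03458699],
       [-0.24882935, -0.08986159, -0.96436966,  0.37742791],
       [ 0.        ,  0.        ,  0.        ,  1.        ]])}
```

View pics/scene0.png

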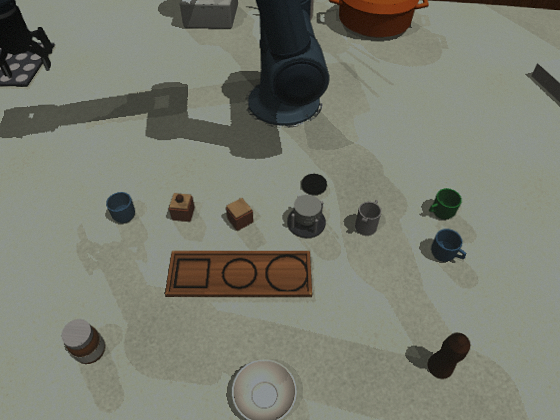

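View pics/top0.png

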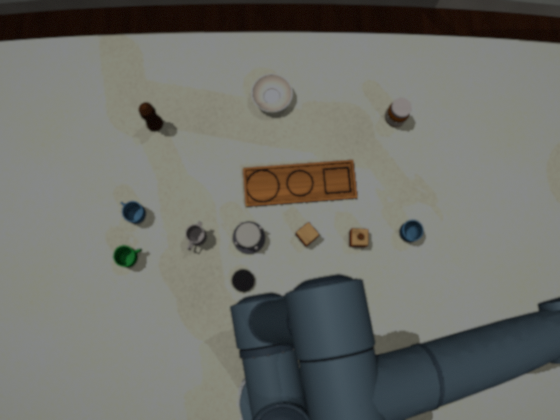

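The scene view shows the tumbler at (120,208), knob box at (181,207), flat box at (240,213), holder at (307,212), jug at (368,218), blue handled cup at (448,246) and tray at about (240,273), with square, small and large frames from left to right. The top view shows the same things mirrored: cup (134,212), jug (196,236), holder (249,236), flat box (307,234), sugar box (359,238), tumbler (411,231).

```bash
cat > h.py <<'E'
from bench import bot
import cv2, numpy as np
def rays(p,pix):
    """camera centre and world unit directions for pixels"""
    f=210/np.tan(np.radians(p["fov_y"])/2)
    K=np.array([[f,0,p["cx"]],[0,f,p["cy"]],[0,0,1.]])
    n=cv2.undistortPoints(np.array(pix,float).reshape(-1,1,2),K,np.array([p["k1"],0,0,0.])).reshape(-1,2)
    T=p["camera_from_world"]; R=T[:3,:3]
    d=np.c_[n,np.ones(len(n))]@R
    return -R.T@T[:3,3], d/np.linalg.norm(d,axis=1)[:,None]
def plane(p,pix,z):
    c,d=rays(p,pix); return c+d*((z-c[2])/d[:,2])[:,None]
def tri(views):
    """least-squares point from [(params,pixel),...]; returns point and rms ray distance"""
    A=np.zeros((3,3));b=np.zeros(3);L=[]
    for p,x in views:
        c,d=rays(p,[x]); P=np.eye(3)-np.outer(d[0],d[0]); A+=P;b+=P@c;L.append((P,c))
    X=np.linalg.solve(A,b); return X,np.sqrt(np.mean([np.sum((P@(X-c))**2) for P,c in L]))
def proj(p,X):
    T=p["camera_from_world"];f=210/np.tan(np.radians(p["fov_y"])/2)
    K=np.array([[f,0,p["cx"]],[0,f,p["cy"]],[0,0,1.]])
    return cv2.projectPoints(np.array(X,float).reshape(-1,1,3),cv2.Rodrigues(T[:3,:3])[0],T[:3,3],K,np.array([p["k1"],0,0,0.]))[0].reshape(-1,2)
def shot(name,save=None):
    p=bot.camera_params(name); im=bot.snapshot(name)[:,:,::-1].copy()
    if save: cv2.imwrite(f"pics/{save}.png",im)
    return p,im
def wmask(im,lo,hi):
    return cv2.inRange(cv2.cvtColor(im,cv2.COLOR_BGR2HSV),lo,hi)
E
python3 - <<'E'
from h import *
s=bot.camera_params("scene");t=bot.camera_params("top")
for n,a,b in [("cup",(448,246),(134,212)),("jug",(368,218),(196,236)),("holder",(307,204),(248,234)),("flat",(240,208),(307,234)),("sugar",(181,200),(360,238)),("tumb",(120,203),(411,231)),("large",(288,273),(263,185)),("small",(239,273),(300,183)),("sq",(192,273),(337,181)),("green",(447,204),(126,256)),("black",(314,184),(243,280))]:
    X,e=tri([(s,a),(t,b)]); print(n,X.round(3),round(e,4))
# tool-frame pose of wrist camera
w=bot.camera_params("wrist"); o=bot.observe(); from scipy.spatial.transform import Rotation as R
Rt=R.from_euler("xyz",o["orientation"]).as_matrix(); T=w["camera_from_world"]; c=-T[:3,:3].T@T[:3,3]
print(Rt.T@(c-o["tool_pos"]),(T[:3,:3]@Rt).round(3))
E
```

```text
cup [0.515 0.4   0.035] 0.0019
jug [0.448 0.225 0.035] 0.0005
holder [0.448 0.082 0.074] 0.0002
flat [ 0.451 -0.073  0.049] 0.0009
sugar [ 0.44  -0.215  0.052] 0.0011
tumb [ 0.459 -0.357  0.051] 0.0007
large [0.595 0.046 0.011] 0.0021
small [ 0.601 -0.059  0.009] 0.0002
sq [ 0.607 -0.164  0.006] 0.0003
green [0.393 0.416 0.036] 0.0012
black [0.331 0.098 0.011] 0.0004
[ 0.06675757  0.00058615 -0.17463477] [[ 0.     1.    -0.   ]
 [-0.964  0.    -0.265]
 [-0.265  0.001  0.964]]
```

View pics/wrist0.png

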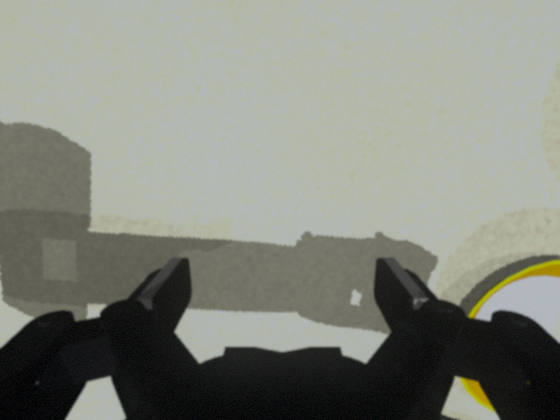

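Wrist view: bare counter, with the fingers filling the lower half below about row 260. I'll aim things into the upper half and sweep the wrist camera.

```bash
python3 - <<'E'
from h import *
import pickle
V=[]
for P in [(.38,-.26,.22),(.38,-.14,.22),(.50,-.10,.22),(.50,.0,.22),(.38,.04,.22),(.38,.14,.22),(.40,.25,.22),(.42,.36,.22)]:
    bot.reach(P,[np.pi,0,0]); bot.dwell(.3)
    p,im=shot("wrist",f"w{len(V)}"); V.append((p,im))
pickle.dump(V,open("views.pkl","wb"))
I=[cv2.resize(v[1],(400,300)) for v in V]
for k in (0,4): cv2.imwrite(f"pics/m{k}.png",np.vstack([np.hstack(I[k:k+2]),np.hstack(I[k+2:k+4])]))
print(bot.observe()["t"])
E
```

```text
8.1
```

View pics/m0.png

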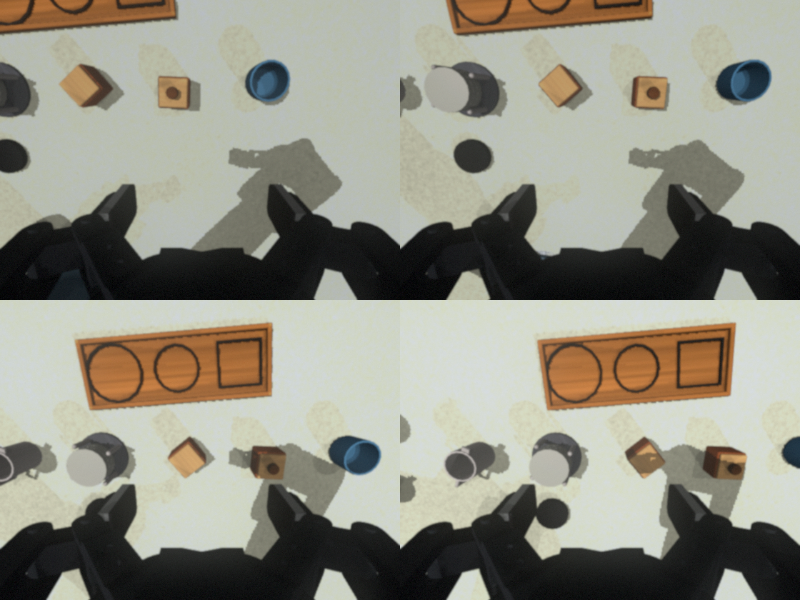

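View pics/m4.png

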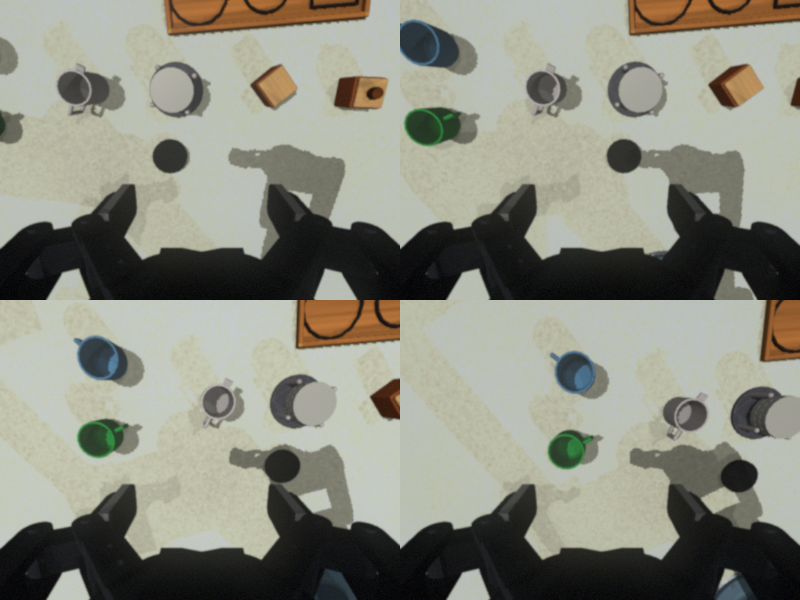

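The montages show everything clearly. Tray rings are in w2/w3 around (160,100), (248,97), (338,88) full-scale px; sugar lid in w0/w1 at about (245,130); coaster top in w4/w5 at about (250,125)/(330,125); jug in w4–w7 (w7 at about (398,160)); cup in w6/w7 (w7 at about (245,100)) with its handle up-left, and the jug's handle is down-left.

```bash
python3 - <<'E'
import pickle,cv2,numpy as np
V=pickle.load(open("views.pkl","rb"))
def hsv(v,x,y): return cv2.cvtColor(V[v][1],cv2.COLOR_BGR2HSV)[int(y),int(x)]
for n,v,x,y in [("lid",0,245,114),("knob",0,243,130),("terra",0,245,148),("disc",4,252,125),("disc",5,330,125),("counter",4,340,150),("blue",7,245,100),("jugrim",7,395,135)]: print(n,hsv(v,x,y))
c=[V[0][1][90:170,200:290],V[5][1][75:175,280:390],V[7][1][120:200,350:440],V[7][1][60:140,200:290]]
cv2.imwrite("pics/c.png",np.vstack([np.hstack([cv2.resize(a,(390,300),interpolation=0) for a in c[:2]]),np.hstack([cv2.resize(a,(390,300),interpolation=0) for a in c[2:]])]))
E
```

```text
lid [ 16 120 178]
knob [ 12 135  98]
terra [ 17 120 180]
disc [ 33  16 174]
disc [ 25  17 166]
counter [ 53  11 194]
blue [103  83  77]
jugrim [ 28  30 161]
```

View pics/c.png

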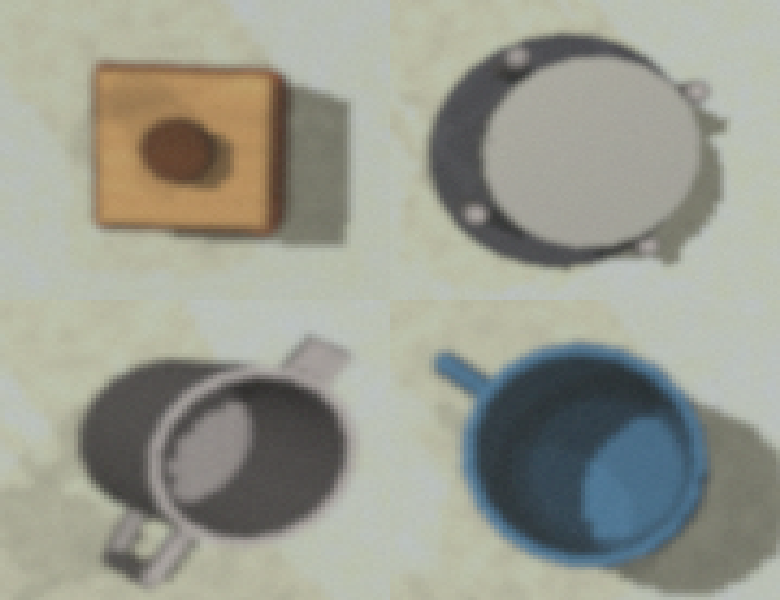

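Crops: sugar lid (top left) with knob nearly axis-aligned; coaster disc with four posts (top right); jug rim with handle down-left and spout up-right; cup rim with handle up-left. Now I'll measure.

```bash
cat > meas.py <<'E'
from h import *
def circle(p,im,xy,z,r,tol=.002,rng=np.random.default_rng(0)):
    """RANSAC circle of about radius r among Canny edges cast onto height z, near xy -> centre, radius, support"""
    e=np.argwhere(cv2.Canny(im,25,70))[:,::-1]
    X=plane(p,e,z)[:,:2]; X=X[np.linalg.norm(X-xy,axis=1)<r+.02]
    best=(0,)
    for _ in range(3000):
        a=X[rng.choice(len(X),3,False)]
        M=2*(a[1:]-a[0])
        if abs(np.linalg.det(M))<1e-6: continue
        c=np.linalg.solve(M,(a[1:]**2).sum(1)-(a[0]**2).sum()); R=np.linalg.norm(a[0]-c)
        if abs(R-r)>tol: continue
        d=X-c; k=abs(np.hypot(*d.T)-R)<.0008
        s=len(set((np.degrees(np.arctan2(*d[k].T))//6).astype(int)))
        if s>best[0]: best=(s,k)
    s,k=best
    Y=X[k]; q=np.linalg.lstsq(np.c_[2*Y,np.ones(len(Y))],(Y**2).sum(1),rcond=None)[0]
    return q[:2],np.sqrt(q[2]+q[:2]@q[:2]),s
def square(p,im,xy,z,lo,hi,rad):
    m=wmask(im,lo,hi); u,v=proj(p,[[*xy,z]])[0].astype(int)
    g=np.zeros_like(m); cv2.circle(g,(u,v),rad,255,-1); m&=g
    m=cv2.morphologyEx(m,cv2.MORPH_OPEN,np.ones((3,3)))
    C=max(cv2.findContours(m,cv2.RETR_EXTERNAL,cv2.CHAIN_APPROX_NONE)[0],key=cv2.contourArea)
    X=plane(p,C.reshape(-1,2),z)[:,:2]
    (c,s,a)=cv2.minAreaRect((X*1000).astype(np.float32)); return np.array(c)/1000,np.array(s),a
def pair(ps,cs,z):
    return tri([(p,proj(p,[[*c,z]])[0]) for p,c in zip(ps,cs)])
E
python3 - <<'E'
from meas import *
import pickle
V=pickle.load(open("views.pkl","rb"))
for n,xy,z,r,vs in [("coaster",(.448,.082),.067,.032,(3,4,5,6)),("cup",(.515,.4),.056,.030,(5,6,7)),("jug",(.448,.225),.066,.026,(4,5,6,7)),("large",(.597,.046),.008,.043,(2,3)),("small",(.601,-.059),.008,.034,(2,3))]:
    cs=[]
    for v in vs:
        c,R,s=circle(*V[v],np.array(xy),z,r); cs.append(c); print(n,v,c.round(4),round(R,4),s)
    X,e=pair([V[v][0] for v in vs],cs,z); print("  ->",X.round(4),round(e,4))
for n,xy,z,lo,hi,rad,vs in [("lid",(.44,-.215),.052,(8,80,140),(22,255,255),34,(0,1)),("sqframe",(.607,-.164),.008,(5,80,95),(25,255,255),36,(2,3))]:
    cs=[]
    for v in vs:
        c,S,a=square(*V[v],xy,z,lo,hi,rad); cs.append(c); print(n,v,c.round(4),S.round(1),round(a,1))
    X,e=pair([V[v][0] for v in vs],cs,z); print("  ->",X.round(4),round(e,4))
P=plane(V[5][0],[(315.3,94.3),(366,105),(353.3,156.7),(304.5,146)],.057); c=P.mean(0); print("posts",c,np.hypot(*(P-c)[:,:2].T),np.degrees(np.arctan2((P-c)[:,1],(P-c)[:,0])))
p=V[7][0]
J=plane(p,[(350+140/4.333,120+275/3.75),(350+320/4.333,120+60/3.75)],.058);print("jug handle,spout",J)
print("cup handle",plane(p,[(200+45/4.333*1,60+62/3.75)],.046))
E
```

```text
coaster 3 [0.4472 0.0825] 0.0317 60
coaster 4 [0.4467 0.0816] 0.0314 60
coaster 5 [0.447  0.0828] 0.0316 60
coaster 6 [0.4468 0.083 ] 0.0318 59
  -> [0.4468 0.0824 0.0657] 0.0004
cup 5 [0.5094 0.3961] 0.0282 48
cup 6 [0.5113 0.3974] 0.0294 58
cup 7 [0.5115 0.3978] 0.0294 59
  -> [0.5111 0.3983 0.0532] 0.0008
jug 4 [0.4495 0.2222] 0.0243 48
jug 5 [0.4485 0.2228] 0.0243 51
jug 6 [0.4494 0.2227] 0.0241 47
jug 7 [0.4514 0.2265] 0.0241 52
  -> [0.4495 0.2238 0.0617] 0.0013
large 2 [0.5921 0.0437] 0.0423 60
large 3 [0.5921 0.0445] 0.0425 60
  -> [0.5923 0.0449 0.0048] 0.0
small 2 [ 0.6003 -0.0602] 0.0337 59
small 3 [ 0.6005 -0.0593] 0.0337 60
  -> [ 0.6007 -0.0598  0.0045] 0.0001
lid 0 [ 0.4436 -0.2175] [43.3 44. ] 88.2
lid 1 [ 0.4433 -0.2167] [43.8 43.3] 87.8
  -> [ 0.4434 -0.2172  0.0496] 0.0001
sqframe 2 [ 0.608 -0.163] [64.9 64.9] 4.1
sqframe 3 [ 0.6082 -0.1625] [64.9 64.6] 4.3
  -> [ 0.6083 -0.1633  0.0062] 0.0001
posts [0.4467503  0.08263802 0.057     ] [0.03829582 0.0380323  0.03873883 0.03785357] [  34.14407181  -56.24002103 -146.12851623  123.0882301 ]
jug handle,spout [[0.41402836 0.24637737 0.058     ]
 [0.4764607  0.20744169 0.058     ]]
cup handle [[0.53712725 0.43401886 0.046     ]]
```

Measured centres agree across views to about 1 mm, and heights come out within 1–4 mm of the text (a consistent low bias). Before grasping, I'll find where the fingertips really end at the grasp openings by touching the bare counter.

```bash
python3 - <<'E'
from h import *
D=[np.pi,0,np.radians(-11)]
bot.reach((.56,.23,.06),D)
for g in (.066,.050):
    bot.set_gripper(g)
    bot.line_to((.56,.23,.025),max_speed=.1)
    hit=bot.line_to((.56,.23,-.012),max_speed=.02,force_limit=3)
    o=bot.observe(); print(g,hit,o["tool_pos"],o["opening"],o["force"],o["t"])
    bot.line_to((.56,.23,.04),max_speed=.1)
bot.set_gripper(.085)
E
```

```text
0.066 False [ 0.56009845  0.23001409 -0.01188564] 0.06627887319637368 [0.2439417  0.34565418 0.18277071] 11.9167
0.05 False [ 0.56012122  0.23002911 -0.01185589] 0.05058765222291039 [-0.35984779  0.2105738   0.84661593] 15.1917
```

```bash
python3 - <<'E'
from h import *
for g in (.066,.050):
    bot.set_gripper(g)
    bot.line_to((.56,.23,-.008),max_speed=.1)
    hit=bot.line_to((.56,.23,-.03),max_speed=.02,force_limit=3)
    o=bot.observe(); print(g,hit,o["tool_pos"],o["force"],o["t"])
    if g>.06: p,im=shot("wrist","touch")
    bot.line_to((.56,.23,.03),max_speed=.15)
bot.set_gripper(.085)
E
```

```text
0.066 False [ 0.56014358  0.23004549 -0.02982379] [-0.46127872  0.20256869 -0.14873461] 18.5167
0.05 False [ 0.56014783  0.23004716 -0.02983633] [0.58286263 0.18756333 0.00099881] 21.2083
```

View pics/touch.png

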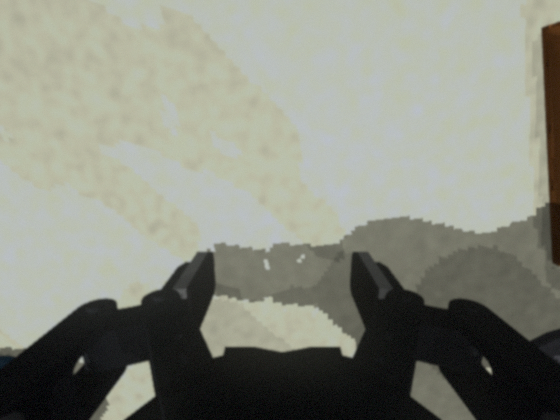

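The view shows the fingertips at about (213,255) and (352,255). Their spacing suggests they end well short of the nominal TCP, which fits the lack of contact. I'll check against the scene camera while probing further.

```bash
python3 - <<'E'
from h import *
bot.set_gripper(.066)
bot.line_to((.56,.23,-.025),max_speed=.1)
p,im=shot("scene")
u,v=proj(p,[[.56,.23,-.025]])[0].astype(int); print(u,v, proj(p,[[.56,.23,0.015],[.56,.23,0.]]))
cv2.imwrite("pics/probe.png",cv2.resize(im[v-90:v+60,u-100:u+100],(800,600)))
hit=bot.line_to((.56,.23,-.055),max_speed=.02,force_limit=3)
o=bot.observe(); print(hit,o["tool_pos"],o["force"],o["opening"],o["t"])
bot.line_to((.56,.23,.03),max_speed=.15)
E
```

```text
368 272 [[370.85251087 263.72262757]
 [369.77869326 267.23342524]]
True [ 0.55993549  0.22998545 -0.03914265] [-0.20513459 -0.98363689  4.42890491] 0.06660022941462326 24.1083
```

View pics/probe.png

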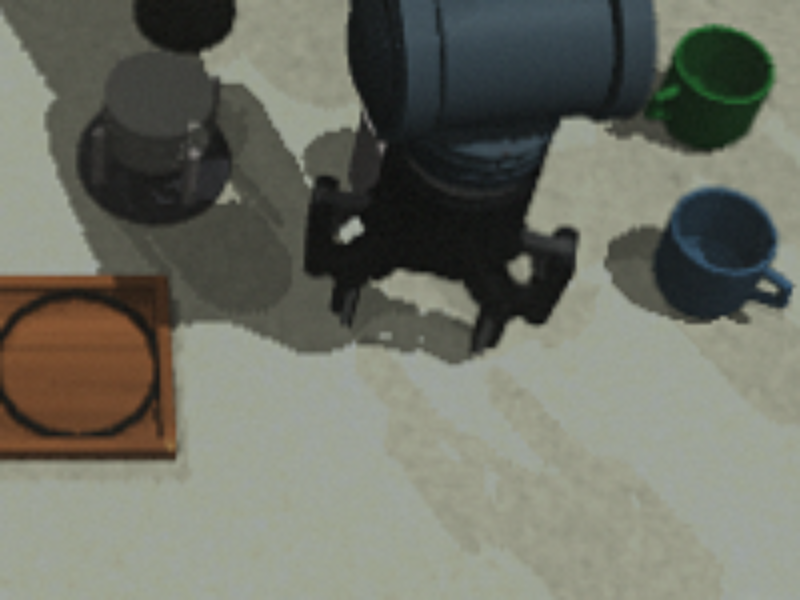

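Contact comes at reported TCP z = -0.039, so at this opening the tips end 39 mm behind the reported TCP. The scene crop agrees: the fingertips near (350,320) and (480,345) are only just above the counter. I'll use this measured offset for everything, starting with the coaster.

```bash
cat >> h.py <<'E'
def off(g):
    """measured: tips end 39 mm behind reported TCP at 66 mm; swing law 13 mm over the full stroke"""
    f=lambda g:57*(np.cos(-.103)-np.cos(np.arcsin(-.103+g/2/.057)))/1000
    return .039+f(g)-f(.066)
def pick(xy,tip,g,psi,pre=.085,lift=.12):
    D=[np.pi,0,np.radians(psi)]; z=tip-off(g)
    bot.set_gripper(pre); bot.reach((*xy,z+.09),D)
    bot.line_to((*xy,z),max_speed=.12); bot.set_gripper(max(g-.02,0))
    o=bot.observe(); print("grip",o["opening"],o["gripper_force"],o["tool_pos"].round(4))
    bot.line_to((*xy,z+lift),max_speed=.12)
    o=bot.observe(); print("up",o["opening"],o["gripper_force"],o["force"].round(2),o["t"])
def place(xy,tip,g,psi,rel=.082,up=.12):
    """tip: fingertip height at which the object should touch down"""
    D=[np.pi,0,np.radians(psi)]; z=tip-off(g)
    bot.reach((*xy,z+.10),D); bot.line_to((*xy,z+.006),max_speed=.1); bot.dwell(.3)
    hit=bot.line_to((*xy,z-.004),max_speed=.015,force_limit=2.5)
    o=bot.observe(); print("down",hit,o["tool_pos"].round(4),"nominal z",round(z,4),o["force"].round(2))
    if hit: bot.line_to(o["tool_pos"]+[0,0,.0005],max_speed=.02)
    bot.set_gripper(rel); bot.line_to((*xy,z+up),max_speed=.12); print(bot.observe()["t"])
E
python3 - <<'E'
from h import *
pick((.447,.0825),.0615,.064,-11,pre=.080)
p,im=shot("wrist","coaster_up")
E
```

```text
grip 0.060196711923744685 64.48776841163635 [0.4476 0.0825 0.0236]
up 0.06013695984265489 64.77319478988647 [-0.28 -0.15 -0.91] 28.2167
```

View pics/coaster_up.png

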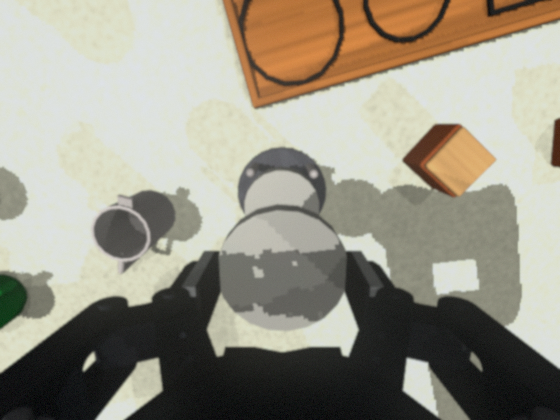

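The coaster is held between the fingers, centred at about (282,267), and the next one has risen in the holder. Now I'll place it, fingers along the tray.

```bash
python3 - <<'E'
from meas import *
place((.592,.044),.0105,.064,4.4,rel=.076)
bot.reach((.49,.044,.16),[np.pi,0,0]); bot.dwell(.2)
p,im=shot("wrist","placed"); 
print("coaster",circle(p,im,np.array([.592,.044]),.016,.032)); print("ring",circle(p,im,np.array([.592,.044]),.008,.043))
E
```

```text
down True [ 0.5923  0.044  -0.0257] nominal z -0.028 [-0.69 -0.04  3.64]
32.4333
coaster (array([0.59058394, 0.04319017]), np.float64(0.0316758941495282), 60)
ring (array([0.59231657, 0.04465807]), np.float64(0.04251366225878372), 60)
```

View pics/placed.png

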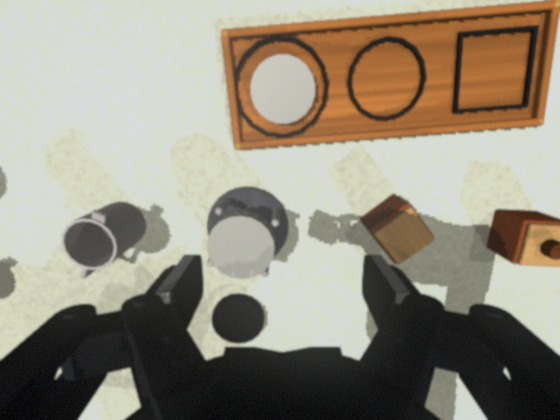

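The coaster lies flat and centred in the large ring (disc at (283,90)), about 2 mm off. Next the cup.

```bash
python3 - <<'E'
from meas import *
pick((.5114,.3976),.018,.060,54.6)
place((.5906,.0433),.034,.060,54.6)
bot.reach((.49,.03,.20),[np.pi,0,0]); bot.dwell(.2)
p,im=shot("wrist","cupplaced")
print("rim",circle(p,im,np.array([.591,.043]),.072,.030))
E
```

```text
grip 0.057224249071398066 64.36501191164496 [ 0.5121  0.3982 -0.0181]
up 0.05698821949153376 64.06122719265454 [-0.45 -0.31 -1.74] 37.2833
down True [ 0.5907  0.0433 -0.0021] nominal z -0.0035 [-0.19  0.45  4.1 ]
42.2083
rim (array([0.5901618 , 0.04319871]), np.float64(0.02974972036841506), 59)
```

View pics/cupplaced.png

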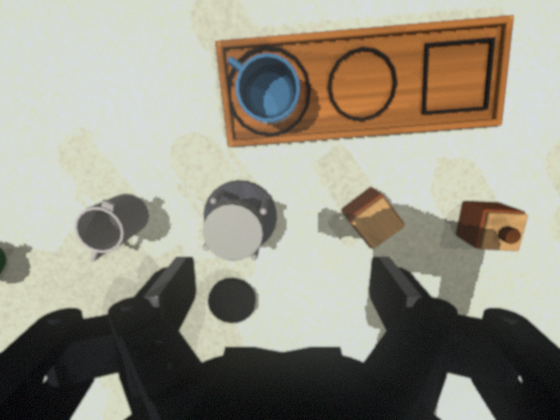

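The cup stands upright on the coaster (rim at about (268,88)), within 1 mm of the centre. Now the jug and the sugar box.

```bash
python3 - <<'E'
from meas import *
pick((.449,.2238),.020,.052,148)
place((.6004,-.0598),.024,.052,94.4,rel=.080)
pick((.4434,-.2171),.018,.048,88)
place((.6081,-.1629),.022,.048,94.3,rel=.080)
bot.reach((.49,-.06,.20),[np.pi,0,0]); bot.dwell(.3)
p,im=shot("wrist","final"); 
print("rim",circle(p,im,np.array([.591,.043]),.072,.030),"jug",circle(p,im,np.array([.600,-.06]),.070,.0265,.001))
print("lid",square(p,im,(.608,-.163),.056,(8,60,140),(22,255,255),40))
E
```

```text
grip 0.05045912526532699 62.83194442279637 [ 0.4501  0.2241 -0.0146]
up 0.05035092553239047 62.430582884699106 [-0.64  0.19 -3.24] 47.8917
down True [ 0.6005 -0.0598 -0.0106] nominal z -0.0118 [-0.47  0.11  4.55]
52.725
grip 0.04737465084545895 63.41022491455078 [ 0.444  -0.2177 -0.0162]
up 0.047008265647285205 62.571494579315186 [ 0.41 -0.6  -2.05] 56.3333
down True [ 0.6084 -0.163  -0.0122] nominal z -0.0131 [-0.48 -0.07  4.78]
60.7417
rim (array([0.59002642, 0.04279749]), np.float64(0.02956103175865114), 59) jug (array([ 0.60009777, -0.05992755]), np.float64(0.025872462178453615), 56)
lid (array([ 0.60696497, -0.16304059]), array([45.62895966, 46.07616806]), 4.137777328491211)
```

View pics/final.png

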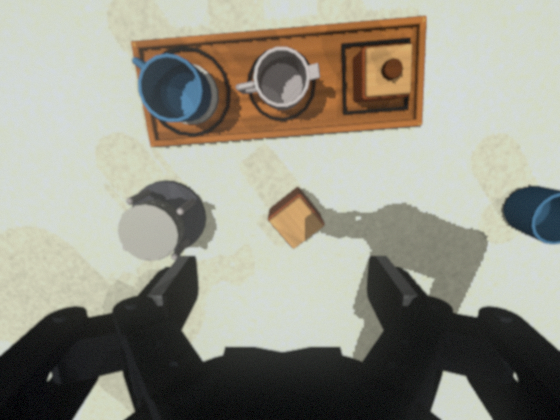

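The view shows the cup on the coaster (175,88), the jug upright in the small ring (281,78) and the sugar box in the square frame (385,72). All are within about 2 mm of their centres, and the tumbler and flat box are where they were. Handing in.

```bash
python3 -c "
from bench import bot
print(bot.close_job())"
```

```text
the job is handed in; nothing more can be done
None
```

The tray is laid and handed in: the last wrist view, taken at about 61 of the 115 s, showed the cup on its coaster, the jug and the sugar box within about 2 mm of their centres, upright, with the tumbler and flat-lidded box untouched; the judge's verdict was not returned.

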